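# Push the balance back onto its marks and tare it

### The arm

A 6-joint arm with a two-finger parallel gripper is mounted at the origin on the work surface. World frame = base frame: x ahead of the robot, y to its left, z up, the work surface at z = 0. Lengths are in m, angles in rad, forces in N, time in s.
With the tool pointing down it reaches from about 0.35 to 0.975 m from the base axis. Payload 4.9 kg.
Tool frame: the origin (TCP) lies on the centre line of the jaws, within the pads' length; the fingertips stand 14 mm ahead of it and the grasp point (between the pads) lies 5 mm behind it; z points along the fingers, y is the line along which they close (so a half turn about z gives the same grasp; the last joint's range is limited). The gripper opens to 85 mm and grips with 20 to 120 N. Pads are 22 mm wide; open, the fingers measure 114 mm over their backs; the gripper's body (76 mm by 85 mm) begins 54 mm behind the grasp point. The pads swing forward as they close: fully open they stand 13 mm farther back than shut.
Start: joints at [-0.119, 0.053, 1.613, -0, 1.476, -0.119], TCP at [0.625, 0, 0.245] pointing down, gripper open.
Joint ranges: [-3.01, 3.01], [-1.01, 2.22], [0.06, 2.58], [-1.02, 4.17], [0.09, 2.62], [-3.14, 3.14]. Speed limits (rad/s): [2.57, 2.57, 3.14, 3.14, 3.14, 3.14].

### API

Orientations are given as a rotation vector (axis times angle).
In Python, from cell import r, set_gripper, kinematics, imaging, order gives the robot as it stands. Calls block until the motion is done:
- r.move_ptp(position, orientation): joint-space move of the TCP to a pose.
- r.move_l(position, ori=None, v=0.15, stop_force=None): straight line of the TCP; ori=None keeps the orientation; v is the mean speed in m/s. With stop_force (N) it stops when the force on the tool has changed by that much, and returns True; else False.
- r.set_joints(angles): joint-space move.
- set_gripper(opening, strength=None): opening from 0.0 (shut) to 1.0 (fully open); strength is the grip in N (None keeps the last); returns when the fingers have stopped.
- r.pause(seconds).
- kinematics.ik(position, orientation): joint angles nearest the present ones, or None.
- r.get_state(): the state.
- imaging.capture(name): name is "scene" or "side" or "wrist"; returns a dict with "image" (400x640x3 uint8, red, green, blue), "camera_matrix" (3x3 intrinsics, pixels), "origin" and "rotation" of the camera in the world. Camera axes: x right, y up, looking along -z (the intrinsics and any distortion apply to the point x, -y, -z); pixel columns grow to the right and rows downward; lengths in m; the calibration is good to about 2 mm. The wrist camera is an equidistant fisheye: a pixel r from the principal point sees the ray r / f radians off the axis. A picture is of the moment at which its call begins. There is no depth.
A pose or a line that the arm cannot do raises r.MotionError and nothing moves.
- order.finish_job(): hands the job in; it is judged then, once.
The state is a dict: "clock": time; "joint_positions": joint angles; "qvel": joint speeds; "effort": joint torques, N m; "position": TCP position; "tool_rot": TCP orientation; "contact_force": force on the tool from outside, world axes, zero at the start; "torque": the same for the moment, N m; "finger_gap": opening from 0.0 (shut) to 1.0 (fully open); "grip_force": force on a finger pad.
Only numpy, scipy, OpenCV 4.12 (cv2) and the standard library are available. Lean on these libraries where they do the work, as an engineer would, in place of code of your own. Each camera call takes 0.05 s, during which the arm holds its last target. There are 200 camera calls.

### The job

The bench balance has been shoved off its place: push it along the bench with the fingers, without lifting it, until its whole housing stands inside the four red corner marks with its front towards the robot. Then press the green tare key down and let it come up again, without pressing the black on/off key. The empty beaker stays standing on the pan, and everything else on the bench stays where it is.

Things in the scene. Friction and masses are not known exactly. Their poses are not given: they have to be found in the camera images.
- place: the place of the balance: four flat red tape corner marks (L shapes of 15 mm tape) on the black bench; nothing to bump against. Origin at their middle on the bench, z up; own x is depth (positive away from the robot), own y width (positive to the robot's left). The inner edges of the tape bound a rectangle 204 mm deep (x) by 174 mm wide (y)
- balance: loose white and grey bench balance, 180 mm deep (own x) by 150 wide (own y), 0.7 to 1.0 kg, on rubber feet; slides when pushed with 3 to 8 N. Origin: centre of its underside, on the bench. Own -x is the front (display, keys), already facing roughly to the robot. Walls upright and flat from 6 to 38 mm up; front strip top at 40, deck behind it at 46, 120 mm round steel pan top at 52 mm
- corner_fl (a point): front left corner of the balance's housing (own x -90, y +75 mm), 15 mm above the bench
- corner_fr (a point): front right corner of the housing (own x -90, y -75 mm), 15 mm above the bench
- corner_rl (a point): rear left corner of the housing (own x +90, y +75 mm), 15 mm above the bench
- corner_rr (a point): rear right corner of the housing (own x +90, y -75 mm), 15 mm above the bench
- pan (a point): centre of the top face of the balance's pan, 52 mm above the bench
- beaker: small glass beaker, 48 mm diameter, 45 mm tall, 40 g, standing loose on the pan (its rim is about 97 mm above the bench). Origin at the centre of its underside
- tare_key_top (a point): middle of the top face of the green tare key on the front strip, to the right of the display (balance frame x -65, y -52 mm), 47 mm above the bench, 7 mm above the strip; the key is 20 mm (own x) by 26 mm (own y)
- tare_key (a joint): how far the green tare key is pressed down, m: 0 up, 0.004 fully down; it springs back, and 4 N pushes it fully down
- power_key (a joint): how far the black on/off key is pressed down, m: 0 up, 0.004 fully down; same size and spring, to the left of the display (balance frame x -65, y +52 mm)
- reagent: clear glass reagent bottle with a blue cap, 70 mm diameter, 140 mm tall; stands beside the red marks, on the other side from the balance. Origin at the centre of its underside
- amber: amber glass bottle with a black cap, 64 mm diameter, 130 mm tall; far right behind the marks. Origin at the centre of its underside
- jar: clear sample jar with a white lid, 60 mm diameter, 75 mm tall; near left. Origin at the centre of its underside
- flask: glass conical flask, 66 mm diameter, 106 mm tall; far left behind the marks. Origin at the centre of its underside
- weight: steel 200 g calibration weight with a knob, 30 mm diameter, 56 mm tall; near right, far out. Origin at the centre of its underside
- spatula: slim double-ended steel laboratory spatula 180 mm long, 14 mm wide, 4 mm thick, lying near right. Origin at its middle
- wash_bottle: white wash bottle with a red bent spout that reaches 65 mm to its own -x, 62 mm diameter, 172 mm tall over all; near left, far out. Origin at the centre of its underside

How it is judged:
On the way, in this order (a step that is already met when the one before it is completed fails the run):
1. the balance's whole housing stands at rest inside the four red marks (x of corner_fl in the frame of place between -0.102 and 0.102 m and y of corner_fl in the frame of place between -0.087 and 0.087 m and x of corner_fr in the frame of place between -0.102 and 0.102 m and y of corner_fr in the frame of place between -0.087 and 0.087 m and x of corner_rl in the frame of place between -0.102 and 0.102 m and y of corner_rl in the frame of place between -0.087 and 0.087 m and x of corner_rr in the frame of place between -0.102 and 0.102 m and y of corner_rr in the frame of place between -0.087 and 0.087 m and x of corner_fl in the frame of place below 0 m and linear speed of balance below 0.01 m/s), for 0.2 s.
2. with the balance inside the marks, the green tare key is pressed down (x of corner_fl in the frame of place between -0.102 and 0.102 m and y of corner_fl in the frame of place between -0.087 and 0.087 m and x of corner_fr in the frame of place between -0.102 and 0.102 m and y of corner_fr in the frame of place between -0.087 and 0.087 m and x of corner_rl in the frame of place between -0.102 and 0.102 m and y of corner_rl in the frame of place between -0.087 and 0.087 m and x of corner_rr in the frame of place between -0.102 and 0.102 m and y of corner_rr in the frame of place between -0.087 and 0.087 m and x of corner_fl in the frame of place below 0 m and value of joint tare_key above 0.0025 m), for 0.05 s.
At the end, for the whole second after the job is handed in: All four housing corners lie within the inner edges of the red tape (12 mm to spare a side when centred and square), front towards the robot; the balance rests on the bench, both keys up; the beaker stands upright within 30 mm of the pan's centre (all of step 1 and value of joint each of tare_key, power_key below 0.001 m and height (world z) of balance below 0.004 m and horizontal distance between beaker and pan below 0.03 m and z of beaker in the frame of balance below 0.058 m and angle between beaker's own z axis and vertical below 0.2 rad); the robot touches nothing.
It fails at once if the balance is lifted or tipped (more than 6 mm or 4 degrees) (height (world z) of balance above 0.006 m or angle between balance's own z axis and vertical above 0.07 rad).
It fails at once if the beaker is lifted, tipped or shifted off the middle of the pan (more than 30 mm) (not (horizontal distance between beaker and pan below 0.03 m and z of beaker in the frame of balance below 0.058 m and angle between beaker's own z axis and vertical below 0.2 rad)).
It fails at once if the black on/off key is pressed (value of joint power_key above 0.0025 m).
It fails at once if another thing on the bench is moved more than 20 mm or knocked over (distance of any of reagent, amber, jar, flask, weight, spatula, wash_bottle from where it was at the start of the episode above 0.02 m or angle between any of reagent, amber, jar, flask, weight, wash_bottle's own z axis and vertical above 0.3 rad).
It also fails if it takes over 58 s, if anything falls off the work surface, if the arm or the gripper's body presses on something with over 40 N, if the wrist force passes 120 N, or if a joint passes its speed limit or range.

## Working session

There is one attempt and no reset: what is moved stays moved. The work goes in short steps, each a Python script; the robot and the scene stay as the last script left them, time stands still between calls to the robot, and variables do not carry over. Pictures are saved under pics/ and viewed, at most 10 in all, crops included, and the job is handed in when it is done.

```bash
ls; mkdir -p pics; cat > h.py <<'E'
import numpy as np, cv2
from cell import r, set_gripper, kinematics, imaging, order
def save(c,n): cv2.imwrite('pics/'+n,c['image'][:,:,::-1])
def px2w(c,u,v,z):
    K=np.array(c['camera_matrix']);d=np.linalg.inv(K)@[u,v,1];d=np.array([d[0],-d[1],-d[2]])
    d=np.array(c['rotation'])@d;o=np.array(c['origin']);return o+d*(z-o[2])/d[2]
def w2px(c,p):
    q=np.array(c['rotation']).T@(np.array(p)-c['origin']);q=np.array([q[0],-q[1],-q[2]]);q=np.array(c['camera_matrix'])@q;return q[:2]/q[2]
E
python3 - <<'E'
from h import *
import pickle
for n in ['scene','side']:
    c=imaging.capture(n);save(c,n+'0.png');pickle.dump(c,open(n+'0.pkl','wb'));print(n,c['camera_matrix'],c['origin'],c['rotation'],[k for k in c])
print(r.get_state())
E
```

```text
pics
scene [[510.79667524   0.         324.99668436]
 [  0.         510.79667524 201.19685614]
 [  0.           0.           1.        ]] [ 1.21367993 -0.54178044  1.22254919] [0.60074847 0.3029699  0.86835472] ['image', 'camera_matrix', 'origin', 'rotation']
side [[372.39994163   0.         322.96453514]
 [  0.         372.39994163 200.64322046]
 [  0.           0.           1.        ]] [ 0.40701601 -0.9851267   0.66999565] [ 1.0232868  -0.06271902 -0.11909965] ['image', 'camera_matrix', 'origin', 'rotation']
{'clock': 0.1, 'joint_positions': array([-1.19009050e-01,  5.33342289e-02,  1.61418639e+00,  2.12933167e-05,
        1.47600810e+00, -1.19030592e-01]), 'qvel': array([ 0.0012443 , -0.00133286, -0.00342477, -0.00072292,  0.00023168,
       -0.00200398]), 'effort': array([ 6.14647306e-04, -3.94903493e+01, -3.71363103e+01, -4.52310599e-05,
        3.99340541e-03, -4.17574097e-05]), 'position': array([6.24448801e-01, 6.63367582e-05, 2.44141299e-01]), 'tool_rot': array([-2.22033404e+00, -2.22037735e+00,  1.85279631e-03]), 'contact_force': array([0.08523897, 0.37392147, 0.41120076]), 'torque': array([-0.05600275, -0.01915949, -0.02924677]), 'grip_force': 0.0, 'finger_gap': 0.998325646818194}
```

View pics/scene0.png

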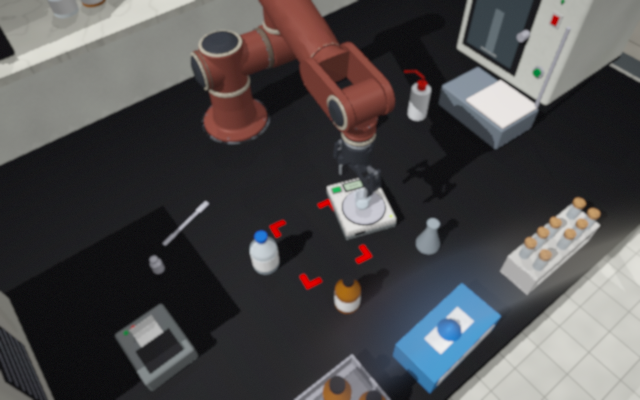

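View pics/side0.png

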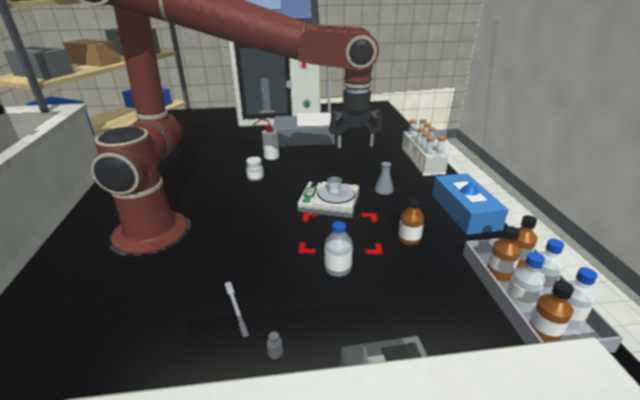

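The scene picture shows the marks near (278,229), (322,204), (364,254) and (311,281), the balance at about (361,208) on their left, and the reagent bottle at (264,252). I'll enlarge both pictures.

```bash
sed -i "s/np.array(c\['rotation'\])/R.from_rotvec(c['rotation']).as_matrix()/; 1a from scipy.spatial.transform import Rotation as R" h.py; sed -i "s/np.array(c\['rotation'\])/R.from_rotvec(c['rotation']).as_matrix()/" h.py
python3 - <<'E'
import cv2
a=cv2.imread('pics/scene0.png')[165:305,240:440];cv2.imwrite('pics/sc.png',cv2.resize(a,None,fx=4,fy=4,interpolation=2))
b=cv2.imread('pics/side0.png')[165:285,285:435];cv2.imwrite('pics/si.png',cv2.resize(b,None,fx=5,fy=5,interpolation=2))
E
```

```text
(no output)
```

View pics/sc.png

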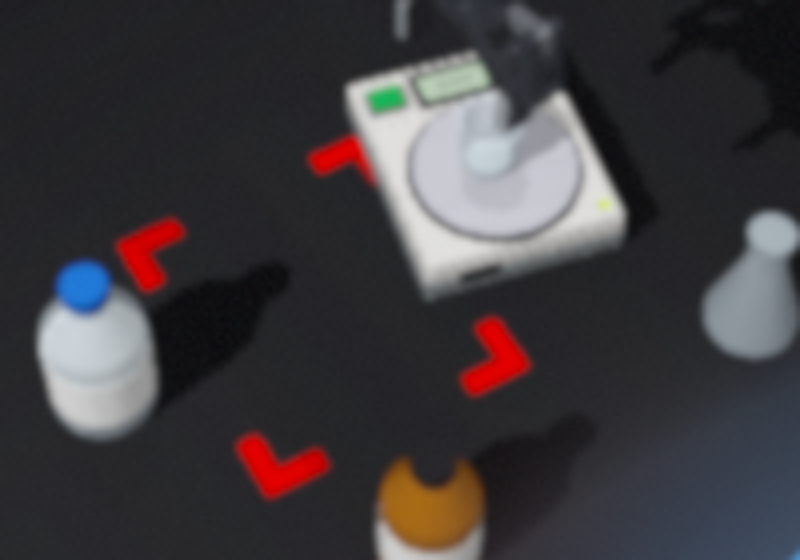

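View pics/si.png

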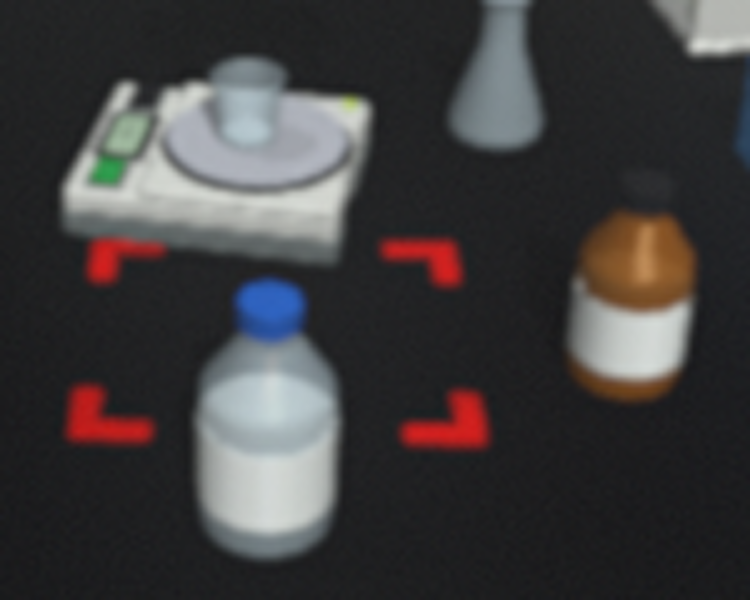

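The enlarged views give me the outer corners of the tape (scene crop (118,245), (272,498), (530,365)). They also show the balance's corners, the green key and the pan. Next I fit both poses.

```bash
cat > fit.py <<'E'
from h import *
from scipy.optimize import least_squares
def fit(obs,x0,show=True):
    # obs: (cam, (u,v), (bx,by,z)) ; pose x,y,yaw
    def f(p):
        c,s=np.cos(p[2]),np.sin(p[2])
        return np.ravel([w2px(cam,[p[0]+c*b[0]-s*b[1],p[1]+s*b[0]+c*b[1],b[2]])-np.array(uv) for cam,uv,b in obs])
    q=least_squares(f,x0,loss='soft_l1')
    if show: print(np.round(q.x,4),np.round(f(q.x).reshape(-1,2),1).tolist())
    return q.x
E
python3 - <<'E'
from fit import *
import pickle
S,D=[pickle.load(open(n+'0.pkl','rb')) for n in('scene','side')]
s=lambda u,v:(240+u/4-.4,165+v/4-.4); d=lambda u,v:(285+u/5-.4,165+v/5-.4)
a,b=.117,.102
fit([(S,s(118,245),(-a,-b,0)),(S,s(272,500),(a,-b,0)),(S,s(531,365),(a,b,0)),
(D,d(88,240),(-a,b,0)),(D,d(460,242),(a,b,0)),(D,d(67,440),(-a,-b,0)),(D,d(490,446),(a,-b,0))],[.65,-.1,0])
fit([(S,s(347,88),(-.09,-.075,.04)),(S,s(425,280),(.09,-.075,.045)),(S,s(625,217),(.09,.075,.045)),(S,s(387,98),(-.065,-.052,.047)),
(D,d(65,195),(-.09,-.075,.039)),(D,d(65,232),(-.09,-.075,.004)),(D,d(345,213),(.09,-.075,.045)),(D,d(335,262),(.09,-.075,.004)),(D,d(107,172),(-.065,-.052,.047))],[.6,.05,0])
px=lambda c,u,v,z:print(px2w(c,u,v,z).round(3))
print('pan');px(S,*s(495,170),.052);px(D,*d(257,142),.052)
print('reagent, flask, amber bottoms');px(S,*s(103,410),0.0);px(D,*d(268,530),0);px(S,*s(752,325),0);px(D,*d(495,130),0);px(D,*d(628,375),0)
print('jar');px(D,254,176,0);print('wash');px(D,271,155,0); print('weight,spat');px(D,275,352,0);px(D,230,285,0);px(D,244,334,0)
c=imaging.capture('wrist');save(c,'w0.png');print(c['camera_matrix'],c['origin'],c['rotation'])
E
```

```text
[ 0.5749 -0.0763 -0.1485] [[-0.3, 0.4], [-0.4, -0.6], [-0.6, 0.2], [1.7, -0.1], [-1.4, 0.1], [1.3, -0.6], [-0.2, -1.0]]
[ 0.5656  0.0818 -0.35  ] [[-0.6, -0.5], [0.2, -1.6], [0.4, 0.0], [-0.5, -0.2], [0.1, -0.8], [0.5, 0.9], [-0.7, 0.4], [0.8, 1.5], [0.9, -1.1]]
pan
[0.59  0.072 0.052]
[0.584 0.066 0.052]
reagent, flask, amber bottoms
[ 0.551 -0.244  0.   ]
[ 0.54  -0.251  0.   ]
[0.778 0.152 0.   ]
[0.773 0.148 0.   ]
[ 0.773 -0.146  0.   ]
jar
[0.304 0.327 0.   ]
wash
[0.371 0.517 0.   ]
weight,spat
[ 0.37  -0.479  0.   ]
[ 0.261 -0.267  0.   ]
[ 0.304 -0.424  0.   ]
[[309.70691629   0.         319.59346393]
 [  0.         309.70691629 198.18041892]
 [  0.           0.           1.        ]] [0.62459601 0.07509271 0.37238867] [-3.01852029e-01  1.12224106e-03 -3.85948833e-05]
```

View pics/w0.png

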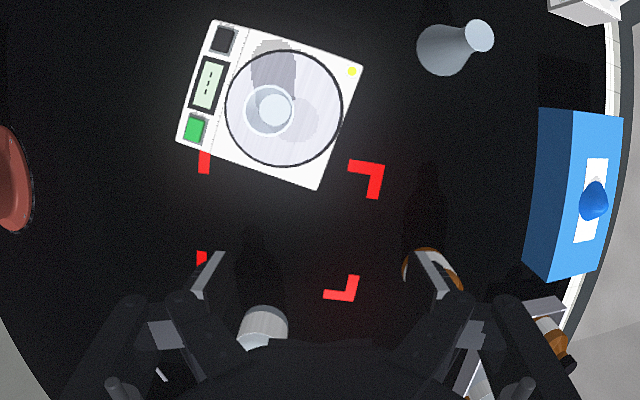

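The sharp wrist view shows the balance top corners at about (176,141), (318,190), (362,67) and (216,19), the green key at (195,129), the beaker at (269,110) and far-left mark at (384,164). I'll add the fisheye model and refine both fits.

```bash
cat >> h.py <<'E'
_w2=w2px
def w2px(c,p):
    if not c.get('fish'): return _w2(c,p)
    q=R.from_rotvec(c['rotation']).as_matrix().T@(np.array(p)-c['origin']);x,y,z=q[0],-q[1],-q[2]
    n=np.hypot(x,y);t=np.arctan2(n,z);K=np.array(c['camera_matrix']);return np.array([K[0,2]+K[0,0]*t*x/n,K[1,2]+K[1,1]*t*y/n])
def wcap(n):
    c=imaging.capture('wrist');save(c,n);c['fish']=1;return c
E
python3 - <<'E'
from fit import *
import pickle
S,D=[pickle.load(open(n+'0.pkl','rb')) for n in('scene','side')]
W=wcap('w1.png');pickle.dump(W,open('w.pkl','wb'))
s=lambda u,v:(240+u/4-.4,165+v/4-.4); d=lambda u,v:(285+u/5-.4,165+v/5-.4)
a,b=.117,.102
fit([(W,(384,166),(a,b,0)),(W,(380,199),(a,b-.05,0)),(W,(354,301),(a,-b,0)),(W,(348,160),(a-.05,b,0))],[.57,-.07,-.15])
fit([(S,s(118,245),(-a,-b,0)),(S,s(272,500),(a,-b,0)),(S,s(531,365),(a,b,0)),
(D,d(88,240),(-a,b,0)),(D,d(460,242),(a,b,0)),(D,d(67,440),(-a,-b,0)),(D,d(490,446),(a,-b,0)),(W,(384,166),(a,b,0)),(W,(354,301),(a,-b,0))],[.65,-.1,0])
fit([(W,(176,141),(-.09,-.075,.04)),(W,(318,190),(.09,-.075,.045)),(W,(362,67),(.09,.075,.045)),(W,(216,19),(-.09,.075,.04)),(W,(195,129),(-.065,-.052,.047)),(W,(223,40),(-.065,.052,.047)),(W,(284,108),(0.02,0,.052))],[.57,.07,-.3])
E
```

```text
[ 0.5762 -0.0808 -0.159 ] [[2.8, -0.3], [-1.4, 4.4], [0.4, 0.3], [-0.5, -1.1]]
[ 0.5741 -0.0796 -0.1532] [[-1.3, 0.6], [-1.8, -0.2], [-1.8, 0.8], [1.7, 0.4], [-1.3, 0.7], [0.9, 0.1], [-0.3, -0.1], [0.8, -1.9], [-0.5, -0.7]]
[ 0.566   0.0788 -0.3615] [[-2.3, 0.4], [0.9, 5.0], [7.8, -0.7], [-2.1, -2.7], [-0.0, 0.5], [1.6, -0.8], [-3.1, 0.4]]
```

```bash
cat >> h.py <<'E'
PL=np.array([.5745,-.0785,-.151]); R0=R.from_rotvec(np.array([-1,-1,0])*np.pi/2**.5)
def at(p,x,y):  # point in planar frame p
    c,s=np.cos(p[2]),np.sin(p[2]);return np.array([p[0]+c*x-s*y,p[1]+s*x+c*y])
def ori(yaw): return (R.from_euler('z',yaw)*R0).as_rotvec()
def st(): s=r.get_state();print(round(s['clock'],1),s['position'].round(4),s['contact_force'].round(1))
E
python3 - <<'E'
from h import *
B=np.array([.566,.080,-.355])
p=at(B,0,.112);r.move_ptp([*p,.245],ori(B[2]));st()
r.move_l([*p,.06],v=.15);print(r.move_l([*p,.027],v=.05,stop_force=6));st()
p=at(B,0,.086);r.move_l([*p,.027],v=.04,stop_force=None);st()
E=np.array([*at(PL,-.03,.012),PL[2]])
p=at(E,0,.086);r.move_l([*p,.027],ori(E[2]),v=.04);st()
c=wcap('w2.png')
import pickle;pickle.dump(c,open('w.pkl','wb'))
E
```

```text
1.0 [0.605  0.1845 0.2449] [-0.5 -0.5 -0.4]
False
3.2 [0.6051 0.1851 0.0271] [ 0.6 -0.3  0.5]
4.0 [0.5959 0.1606 0.0271] [ 0.1  0.4 -0.8]
7.7 [0.5596 0.0229 0.027 ] [0.5 4.  0.1]
```

View pics/w2.png

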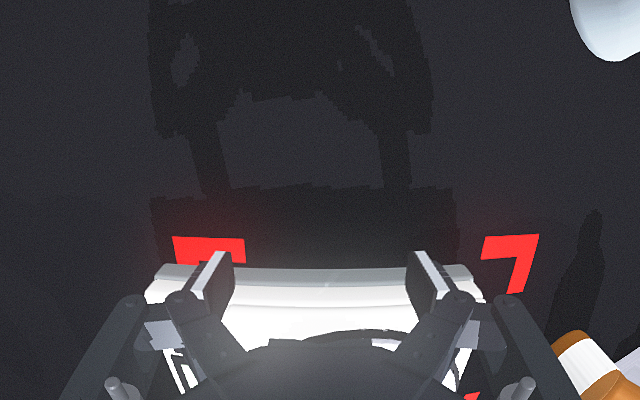

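The balance has followed the fingers squarely. Its left wall bottom (row ~267) is near the inner tape edge (row ~261), and its front sticks out about 8 mm past the left mark. Next comes the last 9 mm sideways, then a push from the front.

```bash
python3 - <<'E'
from h import *
o=ori(PL[2])
r.move_l([*at(PL,-.03,.089),.027],o,v=.03);st()
r.move_l([*at(PL,-.03,.125),.027],v=.1);r.move_l([*at(PL,-.03,.125),.2],v=.25)
q=ori(PL[2]+np.pi/2);p=at(PL,-.165,0)
r.move_ptp([*p,.2],q);st()
c=wcap('w3.png')
r.move_l([*p,.06],v=.2);r.move_l([*p,.027],v=.06)
r.move_l([*at(PL,-.106,0),.027],v=.03);st()
r.move_l([*at(PL,-.15,0),.027],v=.08);r.move_l([*at(PL,-.15,0),.26],v=.2)
r.move_ptp([*at(PL,-.08,0),.35],q);st()
c=wcap('w4.png');save(imaging.capture('scene'),'s4.png')
import pickle;pickle.dump(c,open('w.pkl','wb'))
E
```

```text
8.2 [0.5581 0.0131 0.027 ] [ 0.3 -0.8 -0.7]
11.1 [ 0.4113 -0.0536  0.1995] [-0.3 -0.1 -0.4]
14.8 [ 0.4685 -0.0623  0.0265] [-5.7  0.7  4. ]
17.4 [ 0.4953 -0.0664  0.3487] [ 0.3 -0.8 -0.4]
```

View pics/w4.png

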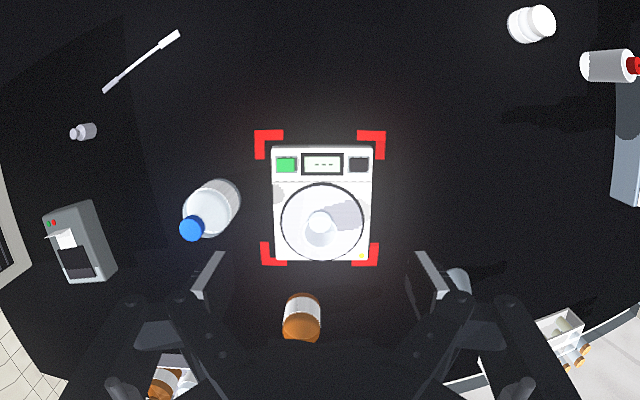

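It looks placed inside all four marks: housing about (272–372, 146–262). I'll check the margins on an enlarged crop.

```bash
python3 -c "
import cv2
a=cv2.imread('pics/w4.png')[122:272,250:390];cv2.imwrite('pics/w4c.png',cv2.resize(a,None,fx=4,fy=4,interpolation=2))"
```

```text
(no output)
```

View pics/w4c.png

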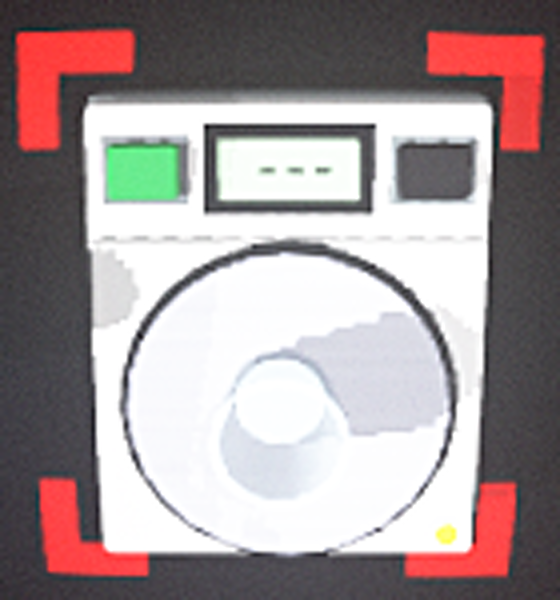

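The crop shows tape outer corners at (17,33), (543,38), (48,574) and (512,577). The housing top corners are at (85,100), (492,103), (107,551) and (470,552), and the beaker base is near the pan centre.

```bash
python3 - <<'E'
from fit import *
import pickle
W=pickle.load(open('w.pkl','rb'));d=lambda u,v:(250+u/4-.4,122+v/4-.4)
a,b=.117,.102
P=fit([(W,d(17,33),(-a,-b,0)),(W,d(543,36),(-a,b,0)),(W,d(48,575),(a,-b,0)),(W,d(512,577),(a,b,0))],PL)
B=fit([(W,d(85,102),(-.09,-.075,.039)),(W,d(492,105),(-.09,.075,.039)),(W,d(105,552),(.09,-.075,.044)),(W,d(472,552),(.09,.075,.044)),(W,d(144,171),(-.065,-.052,.047)),(W,d(436,170),(-.065,.052,.047))],PL)
e=B-P;c,s=np.cos(P[2]),np.sin(P[2]);print(np.round([c*e[0]+s*e[1],-s*e[0]+c*e[1],e[2]],4)); print(at(B,-.065,-.052))
E
```

```text
[ 0.5735 -0.0793 -0.1533] [[0.3, 0.7], [-0.1, 0.3], [0.5, -0.6], [-0.9, -0.9]]
[ 0.5674 -0.0748 -0.1517] [[-1.1, -0.6], [1.7, -1.2], [-1.1, 0.8], [1.1, 0.8], [-0.2, 0.1], [0.1, 0.4]]
[-0.0067  0.0035  0.0016]
[ 0.49525776 -0.11633865]
```

```bash
python3 - <<'E'
from h import *
B=np.array([.5674,-.0748,-.1517])
p=at(B,-.067,-.052);o=ori(B[2])
set_gripper(0.0);r.move_ptp([*p,.2],o);r.move_l([*p,.075],v=.15);r.pause(.2);st()
print(r.move_l([*p,.052],v=.012,stop_force=9));st();r.pause(.3);st()
r.move_l([*p,.2],v=.1)
r.move_ptp([*at(PL,-.08,0),.35],ori(PL[2]+np.pi/2));st()
c=wcap('w5.png');import pickle;pickle.dump(c,open('w.pkl','wb'))
a=c['image'][122:272,250:390,::-1];cv2.imwrite('pics/w5c.png',cv2.resize(a,None,fx=4,fy=4,interpolation=2))
E
```

```text
20.8 [ 0.4941 -0.1164  0.0762] [ 0.7 -0.5  0.6]
True
22.2 [ 0.4933 -0.1161  0.0571] [-1.2  0.3  4.7]
22.5 [ 0.4933 -0.1161  0.057 ] [-0.3  0.5  5.1]
25.4 [ 0.4952 -0.0665  0.3492] [0.1 0.4 0.2]
```

View pics/w5c.png

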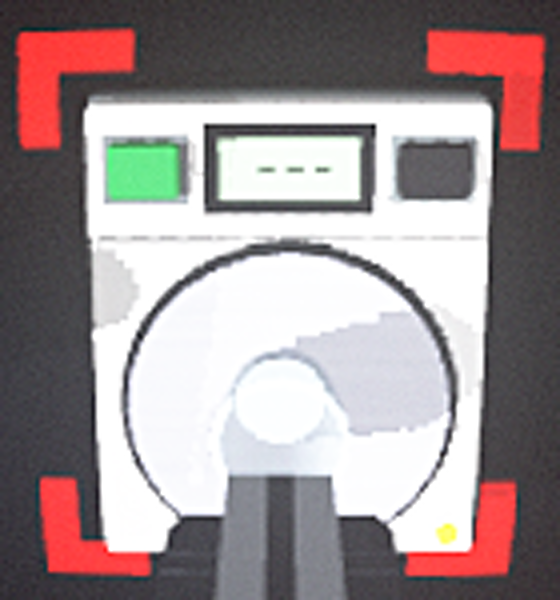

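The balance hasn't moved and is inside the marks, both keys are up, and the beaker is standing. During the press the fingertips reached 43 mm at about 5 N, which is the key's full travel.

```bash
python3 -c "
from h import *
print(order.finish_job())"
```

```text
the job is handed in; nothing more can be done
None
```

I pushed the balance inside the red marks (about 7 mm towards the robot and 3 mm left of centre), pressed the tare key fully down and let it come up, and handed the job in at about 26 s; the judge's verdict was not shown.

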